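Tap the tube block down onto its parallels in the inspection vise

ROBOT

A 6-joint arm with a two-finger parallel gripper is mounted at the origin on the work surface. World frame = base frame: x ahead of the robot, y to its left, z up, the work surface at z = 0. Lengths are in m, angles in rad, forces in N, time in s.
With the tool pointing down it reaches from about 0.325 to 0.85 m from the base axis. Payload 4.4 kg.
Tool frame: the origin (TCP) lies on the centre line of the jaws, within the pads' length; the fingertips stand 17 mm ahead of it and the grasp point (between the pads) lies 2 mm behind it; x points along the fingers, y is the direction in which the jaws open and shut, and the axes are right-handed (so a half turn about x gives the same grasp; the last joint's range is limited). The gripper opens to 94 mm and grips with 3 to 60 N. Pads are 16 mm wide; open, the fingers measure 119 mm over their backs; the gripper's body (75 mm by 177 mm) begins 78 mm behind the grasp point.
Start: joints at [-1.425, 0.207, 1.542, -0, 1.393, -0.15], TCP at [0.168, -0.55, 0.222] pointing down, gripper open.
Joint ranges: [-2.73, 2.73], [-0.86, 2.22], [0.23, 2.46], [-1.11, 4.25], [0.08, 2.63], [-2.82, 2.82]. Speed limits (rad/s): [2.79, 2.79, 3.14, 3.14, 3.14, 3.14].

INTERFACE

Orientations are given as a unit quaternion [x, y, z, w].
In Python, from bench import status, cams, job gives the robot as it stands.
- The arm moves only by the tool send_rows, never from a script. Its argument "series" is one flat list of numbers, 5 for each row, row after row: the closure, from 0 (fully open) to 1 (shut), then the shift along the tool's x, y, z in m, then the turn about the tool's x in rad. A call has 1 to 12 rows; each row is the pose to reach, as a shift and turn from the pose measured when the call began, along the tool's axes at that moment; what a row does not reach only later rows make up. A row lasts 1/12 s, in which the tool goes at most 41.7 mm and 7.16 degrees, less where a joint would pass 70% of its speed; a pose out of reach is approached as far as the arm can. A call with a gripper value outside its range is refused whole. The fingers move at their own pace and stop on an object; "squeeze" is the grip in N (left out, the last holds). Time passes only in rows, so rows that repeat a pose let the fingers close. It gives the time, the measured TCP pose, the force and the opening at its end, in the units of the state.
- status.state(): the state, without advancing time (a new reading comes with each control period).
- cams.snapshot(name): name is "scene" or "top"; returns a dict with "img" (384x512x3 uint8, red, green, blue), "fov_y" (degrees; the focal length in pixels is half the picture's height over the tangent of half this angle, whatever the lens; pixels are square), "cx", "cy" (the principal point, pixels), "world_to_cam" (4x4, takes a point from world to camera coordinates). Camera axes: x right, y down, z forward; pixel columns grow to the right and rows downward; lengths in m; the calibration is good to about 2 mm. A picture is of the moment at which its call begins. There is no depth.
- job.close_job(): hands the job in, once; it reports no verdict.
The state is a dict: "time": time; "joints": joint angles; "joint_velocities": joint speeds; "tau": joint torques, N m; "tool_pos": TCP position; "tool_rot": TCP orientation; "wrist_force": force on the tool from outside, world axes, zero at the start; "ft_torque": the same for the moment, N m; "finger_gap": opening from 0.0 (shut) to 1.0 (fully open).
Only numpy, scipy, OpenCV 4.12 (cv2) and the standard library are available. Lean on these libraries where they do the work, as an engineer would, in place of code of your own. Each camera call takes 0.05 s, during which the arm holds its last target.

TASK

Tap or press the blue tube block down in the vise, working on its near and far edges, until it sits level and firmly on both metal strips so that neither of them slides any more, keeping clear of the inspection camera that hangs over it. Then take the hand off the block and try the strips by pushing on an end along its length, firmly enough to feel that it is stuck (about 4 N, for half a second): first the near strip, then the far one; if either still slides, tap again and try both again. Leave both strips where they lie, sticking out on both sides of the vise, and leave everything else on the bench alone.

Things in the scene. Friction and masses are not known exactly. Their poses are not given: they have to be found in the camera images.
- vise: Low grey vise fixed to the bench. Origin on the bench under the middle of the gap between its jaws; x from the near jaw (screw and T-bar, robot side) to the far jaw, y along the jaws, z up. Base 110 mm wide (y), x -80 to 155; T-bar out to x -102 at z 50. Aluminium jaws x -68 to -32 and 32 to 68, tops at z 72.
- vise_floor (a point): Middle of the grooves' floor, 36 mm above the vise's origin, axes as the vise's. The strips stand there on rubber cushions (which give some 0.5 to 1 mm under the pinch) in two grooves along y, centred at x -23.5 and 23.5, 1.5 mm play each side. Beyond y +-55 nothing of the vise higher than 12 mm lies under the strips' ends.
- block: Workpiece: blue aluminium tube block, 63 (x) x 100 (y) x 40 mm high, 0.5 to 0.7 kg, two rows of tube holes in its top. Origin: centre of its underside, axes as the vise's when level. Jaws hold it by friction 5 to 9 mm above the strips, rocked up to 4 degrees about y (either edge higher). It only moves up and down and rocks, and stays put. Home: level, underside z 49 to 50 above the vise origin.
- land_near (a point): Middle of the plain land, 17 mm wide, along the near edge of the block's top (x -21, z 40 in the block): a place to tap. About 3 N moves the block down; once one edge rests on its strip, the other comes down at some 6 to 15 N on its own land. Push beyond that stays in the cushions as pinch after letting go: 18 to 23 N on each land in turn, twice over, makes both tight.
- land_far (a point): The same on the far edge (x 21): the other place to tap, under the camera head. Pressing one edge may loosen the other a little. With the block home, both lands are 89 to 90 mm above the vise's origin.
- strip_near: Bare metal (aluminium) parallel strip with brass-coloured ends under the near edge of the block, 14 (x) x 190 (y) x 14 mm high, 0.1 kg, loose in the near groove. Origin: centre of its underside, y along it. Sticks out some 40 mm past the vise on both sides, ends at y +-95 from its origin. Free, it slides along y at 1 N or less; well pinched it resists 4 N and more.
- strip_far: The same strip in the far groove, under the far edge of the block.
- camera: Inspection camera on a post on the vise; origin and axes as the vise's. White head x 5 to 91, y -54 to 54, z 211 to 253 mm, over the far half of the block, 121 mm above its seated top: the block is reached only with the tool leaning back towards the near jaw (35 to 45 degrees from vertical). Bracket up to x 150; post of 18 mm diameter at x 130, y 0, up to z 297.
- spare_strip: Bystander: short steel strip 20 x 130 x 12 mm high lying on the bench beside the vise. Origin at the centre of its underside.
- marker: Bystander: blue marker pen, 14 x 138 x 13 mm high, on the bench beside the vise. Origin on its underside, near the middle.
- tipbox_orange: Bystander: tip box, orange base and clear lid, 80 x 120 x 84 mm high. Origin at the centre of its underside.
- tipbox_red: Bystander: red tip box, same size.
- tipbox_blue: Bystander: pale blue tip box, same size.
- yellow_bin: Bystander: open yellow bin 110 x 130 x 70 mm high. Origin at the centre of its underside.
Not all that is in view belongs to the job. What is shaped like the strip_far but pink is not meant. Leave any red look-alike of the strip_near alone.

How it is judged:
By the outcome, as a careful person would: the job done as asked, in the order asked, and still so for the second after the job is handed in, with the robot touching nothing.
It also fails if it takes over 67 s, if anything falls off the work surface, if the arm or the gripper's body presses on something with over 40 N, if the wrist force passes 120 N, or if a joint passes its speed limit or range.

## Working session

There is one attempt and no reset: what is moved stays moved. The work goes in short steps, Python scripts to look and compute and a tool call to move; the robot and the scene stay as the last step left them, time stands still between calls to the robot, and variables do not carry over. Pictures are saved under pics/ and viewed, and the job is handed in when it is done.

Besides the shell and the picture viewer there is one more tool, called after "Emit:" as name(argument=value, ...) on one line, values as JSON. send_rows: Moves the arm, as the interface text tells. Its arguments: {"type":"object","properties":{"series":{"type":"array","items":{"type":"number"}},"squeeze":{"type":"number"}},"required":["series"]}

```bash
mkdir -p pics; ls
python3 - <<'E'
from bench import status,cams
import cv2,numpy as np
print(status.state())
for n in("scene","top"):
    s=cams.snapshot(n); cv2.imwrite(f"pics/{n}0.png",s["img"][:,:,::-1]); 
    import json
    print(n,s["fov_y"],s["cx"],s["cy"],np.array(s["world_to_cam"]).round(4).tolist())
E
```

```text
pics
{'time': 0.0, 'joints': array([-1.42450222e+00,  2.07414996e-01,  1.54294152e+00,  2.58339703e-05,
        1.39349474e+00, -1.50492440e-01]), 'joint_velocities': array([ 5.54051727e-04, -6.19869679e-04,  2.24957011e-03,  1.82699967e-04,
        8.76921960e-05,  1.48267059e-03]), 'tau': array([-6.52240415e-04, -3.70870829e+01, -2.81420678e+01,  6.97147683e-02,
        3.61786899e-02, -1.70971766e-04]), 'tool_pos': array([ 0.1680465 , -0.54909534,  0.22129951]), 'tool_rot': array([ 0.69934607,  0.10534206, -0.69932474,  0.10374502]), 'wrist_force': array([ 0.18665451, -0.68892903,  0.62363777]), 'ft_torque': array([ 0.02584565, -0.00756719, -0.04980215]), 'finger_gap': 0.998548116648199}
scene 48.53135507310199 253.6310782751371 184.84173386147492 [[-0.8335, 0.5524, -0.0122, 0.4852], [0.4221, 0.6224, -0.6591, -0.1683], [-0.3566, -0.5545, -0.7519, 1.35], [0.0, 0.0, 0.0, 1.0]]
top 43.525463892691675 248.1154978596102 184.14158129783002 [[-0.0074, -0.9998, -0.0157, 0.0085], [-0.9884, 0.0097, -0.1513, 0.5548], [0.1514, 0.0144, -0.9884, 1.2815], [0.0, 0.0, 0.0, 1.0]]
```

View pics/scene0.png

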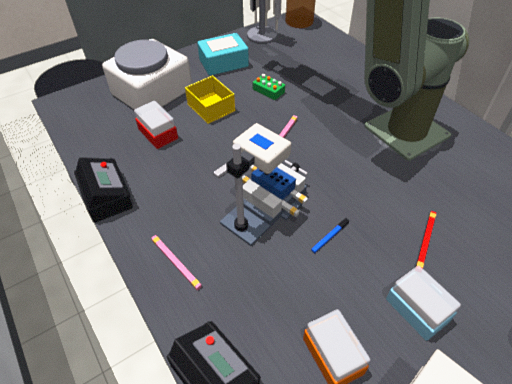

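View pics/top0.png

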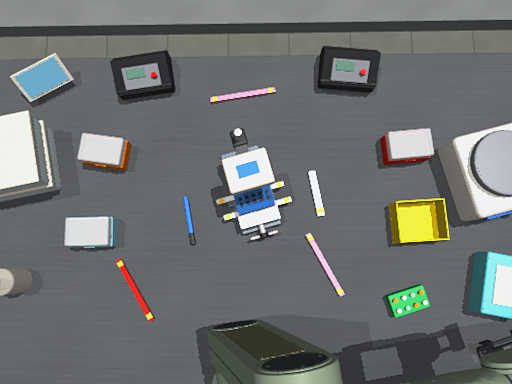

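Run:
```python
import cv2
a=cv2.imread("pics/top0.png")[120:250,200:330]; cv2.imwrite("pics/top0c.png",cv2.resize(a,(780,780),interpolation=cv2.INTER_CUBIC)[:600*780//780+0][:600])
a=cv2.imread("pics/scene0.png")[115:245,200:330]; cv2.imwrite("pics/scene0c.png",cv2.resize(a,(598,598),interpolation=cv2.INTER_CUBIC))
a=cv2.imread("pics/top0.png")[120:250,200:330]; cv2.imwrite("pics/top0c.png",cv2.resize(a,(598,598),interpolation=cv2.INTER_CUBIC))
```

```text
(no output)
```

View pics/top0c.png

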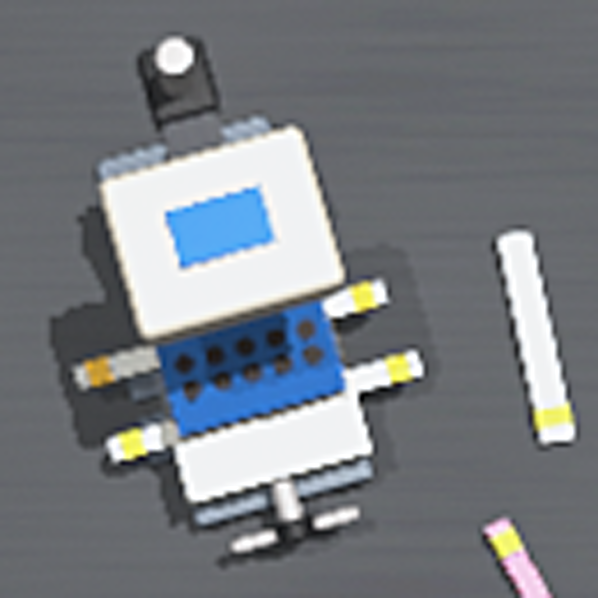

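View pics/scene0c.png

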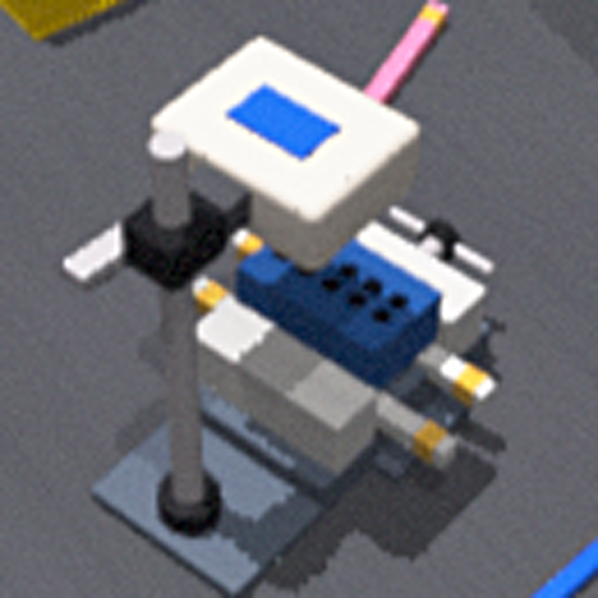

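```bash
cat > h.py <<'E'
import numpy as np,cv2
from bench import status,cams
from scipy.optimize import least_squares
from scipy.spatial.transform import Rotation as R
_c={}
CAM={"scene":(48.53135507310199,253.6310782751371,184.84173386147492,np.array([[-0.8335,0.5524,-0.0122,0.4852],[0.4221,0.6224,-0.6591,-0.1683],[-0.3566,-0.5545,-0.7519,1.35]])),
"top":(43.525463892691675,248.1154978596102,184.14158129783002,np.array([[-0.0074,-0.9998,-0.0157,0.0085],[-0.9884,0.0097,-0.1513,0.5548],[0.1514,0.0144,-0.9884,1.2815]]))}
def proj(n,P):
    f,cx,cy,M=CAM[n]; f=192/np.tan(np.radians(f/2)); P=np.atleast_2d(P)
    c=P@M[:,:3].T+M[:,3]; return np.c_[cx+f*c[:,0]/c[:,2],cy+f*c[:,1]/c[:,2]]
def v2w(p,V):
    x,y,a=p; V=np.atleast_2d(V); c,s=np.cos(a),np.sin(a)
    return np.c_[x+c*V[:,0]-s*V[:,1],y+s*V[:,0]+c*V[:,1],V[:,2]]
E
python3 - <<'E'
from h import *
m=1e-3
V=np.array([[91,54,253],[91,-54,253],[5,-54,253],[5,54,253],[130,0,297]])*m
uv=np.array([[102,182],[299,126],[343,282],[146,337],[174,55]])/4.6+[200,120]-0.4
def f(p): return (proj("top",v2w(p,V))-uv).ravel()
r=least_squares(f,[.5,0,.2]); print(r.x,r.fun.round(2))
for n,o in(("top",(200,120)),("scene",(200,115))):
    a=cv2.imread(f"pics/{n}0c.png")
    def line(P,Q,c):
        q=(proj(n,v2w(r.x,np.array([P,Q])*m))-o+0.4)*4.6
        cv2.line(a,*[tuple(int(x) for x in t) for t in q],c,1)
    def box(x0,x1,y0,y1,z,c):
        k=[(x0,y0,z),(x1,y0,z),(x1,y1,z),(x0,y1,z)]
        for i in range(4): line(k[i],k[(i+1)%4],c)
    box(5,91,-54,54,253,(0,0,255));box(5,91,-54,54,211,(0,0,255))
    box(-68,-32,-55,55,72,(0,255,0));box(32,68,-55,55,72,(0,255,0))
    box(-30.5,16.5,-95,95,50,(255,0,255)) if 0 else None
    box(-30.5,-16.5,-95,95,50,(255,0,255));box(16.5,30.5,-95,95,50,(255,0,255))
    box(-31.5,31.5,-50,50,96,(255,255,0))
    box(-80,155,-55,55,0,(0,255,255))
    line((130,0,0),(130,0,297),(0,128,255))
    cv2.imwrite(f"pics/{n}0o.png",a)
E
```

```text
[ 0.51002058 -0.01183835  0.26870976] [-1.19 -0.56  0.52 -0.89  1.31  0.15 -0.9   0.93  0.25  0.3 ]
```

View pics/top0o.png

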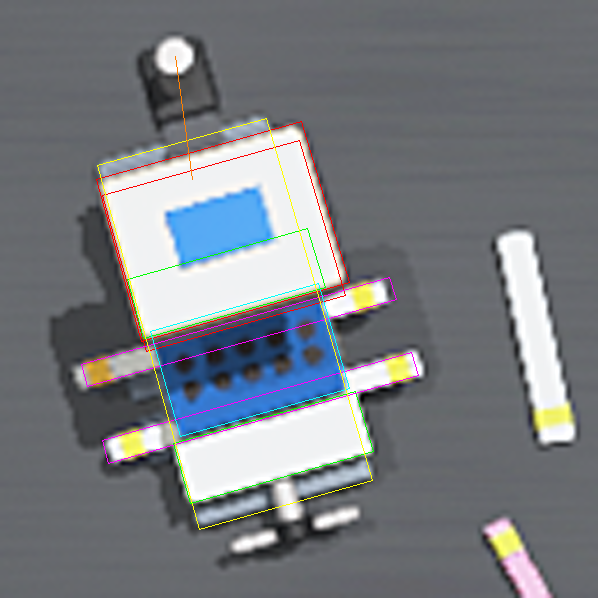

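View pics/scene0o.png

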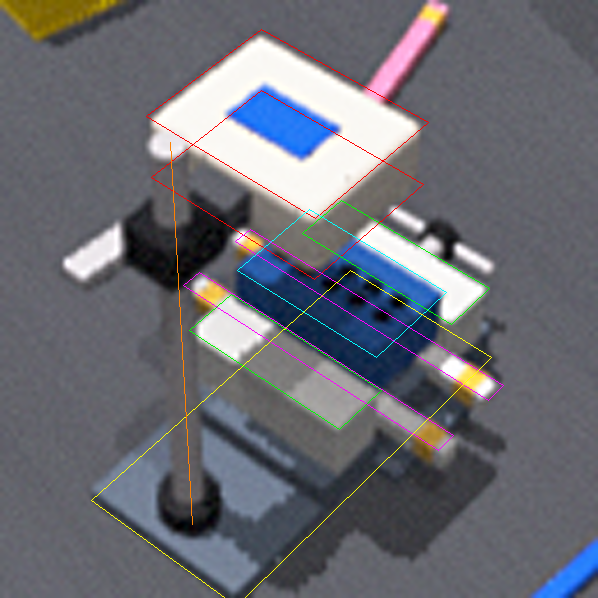

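```bash
cat >> h.py <<'E'
VP=np.array([0.510,-0.0118,0.2687])
def st():
    s=status.state(); M=R.from_quat(s["tool_rot"]).as_matrix(); return s,np.array(s["tool_pos"]),M
def w2v(P):
    x,y,a=VP; d=np.atleast_2d(P)-[x,y,0]; c,s=np.cos(a),np.sin(a)
    return np.c_[c*d[:,0]+s*d[:,1],-s*d[:,0]+c*d[:,1],d[:,2]]
def rep():
    s,p,M=st(); a=VP[2]; Rz=R.from_euler('z',-a).as_matrix()
    print("t",round(s["time"],2),"pos",p.round(4),"vise",(w2v(p)[0]*1e3).round(1),"tipv",(w2v(p+.017*M[:,0])[0]*1e3).round(1))
    print("axes in vise (cols x,y,z)\n",(Rz@M).round(3)); print("j",np.round(s["joints"],3),"F(vise)",(Rz@s["wrist_force"]).round(2),"gap",round(s["finger_gap"],3))
def go(P): # world target -> tool shift
    s,p,M=st(); print("shift",(M.T@(np.array(P)-p)).round(4))
def gov(V,tip=True): # vise mm target of the fingertip
    s,p,M=st(); P=v2w(VP,np.array(V)*1e-3)[0]
    if tip: P=P-.017*M[:,0]
    print("shift",(M.T@(P-p)).round(4))
E
python3 - <<'E'
from h import *
rep(); go([.168,-.55,.5]); go([.578,.16,.5])
E
```

```text
t 0.1 pos [ 0.1681 -0.5492  0.2214] vise [-472.3 -427.3  221.4] tipv [-472.3 -427.3  204.4]
axes in vise (cols x,y,z)
 [[ 0.     0.028 -1.   ]
 [ 0.002 -1.    -0.028]
 [-1.    -0.002 -0.   ]]
j [-1.424  0.207  1.543 -0.     1.393 -0.151] F(vise) [-0.15 -0.02 -0.45] gap 1.002
shift [-2.786e-01  2.000e-04  2.000e-04]
shift [-0.2773 -0.5588 -0.5995]
```

Emit:
send_rows(series=[1,-0.15,0,0,0,1,-0.28,0,0,0,1,-0.28,0,0,0,1,-0.28,0,0,0,1,-0.28,-0.56,-0.6,0,1,-0.28,-0.56,-0.6,0,1,-0.28,-0.56,-0.6,0,1,-0.28,-0.56,-0.6,0,1,-0.28,-0.56,-0.6,0,1,-0.28,-0.56,-0.6,0,1,-0.28,-0.56,-0.6,0,1,-0.28,-0.56,-0.6,0])

```text
time: 1.1
tool_pos: [0.3334, -0.2617, 0.4347]
tool_rot: [-0.699, -0.105, 0.699, -0.103]
wrist_force: [1.1, -0.8, -0.3]
finger_gap: 0.184
```

```bash
python3 -c "
from h import *
rep(); go([.578,.16,.5])"
```

```text
t 1.1 pos [ 0.3334 -0.2617  0.4347] vise [-236.6 -194.   434.7] tipv [-236.6 -194.   417.7]
axes in vise (cols x,y,z)
 [[ 0.     0.027 -1.   ]
 [ 0.002 -1.    -0.027]
 [-1.    -0.002 -0.   ]]
j [-8.710e-01 -2.030e-01  1.527e+00  1.000e-03  1.821e+00  4.040e-01] F(vise) [ 0.8  -1.08 -0.29] gap 0.184
shift [-0.0644 -0.3321 -0.357 ]
```

Emit:
send_rows(series=[1,-0.065,-0.33,-0.36,0,1,-0.065,-0.33,-0.36,0,1,-0.065,-0.33,-0.36,0,1,-0.065,-0.33,-0.36,0,1,-0.065,-0.33,-0.36,0,1,-0.065,-0.33,-0.36,0,1,-0.065,-0.33,-0.36,0,1,-0.065,-0.33,-0.36,0,1,-0.065,-0.33,-0.36,0,1,-0.065,-0.33,-0.36,0,1,-0.065,-0.33,-0.36,0,1,-0.065,-0.33,-0.36,0])

```text
time: 2.1
tool_pos: [0.582, 0.1615, 0.4999]
tool_rot: [-0.699, -0.106, 0.7, -0.104]
wrist_force: [1.0, -0.7, 0.4]
finger_gap: 0.004
```

```bash
python3 -c "
from h import *
rep(); go([.578,.16,.5])"
```

```text
t 2.1 pos [0.582  0.1615 0.4999] vise [115.5 147.9 499.9] tipv [115.4 148.  482.9]
axes in vise (cols x,y,z)
 [[-0.001  0.029 -1.   ]
 [ 0.003 -1.    -0.029]
 [-1.    -0.003  0.001]]
j [0.126 0.22  0.971 0.003 1.952 1.4  ] F(vise) [ 0.79 -0.95  0.4 ] gap 0.004
shift [-0.      0.0002  0.0043]
```

Emit:
send_rows(series=[1,0,-0.04,-0.02,0,1,0,-0.086,-0.05,0,1,0,-0.086,-0.1,0,1,0,-0.086,-0.15,0,1,0,-0.086,-0.19,0,1,0,-0.086,-0.23,0,1,0,-0.086,-0.27,0,1,0,-0.086,-0.31,0,1,0,-0.086,-0.35,0,1,0,-0.086,-0.39,0,1,0,-0.086,-0.43,0,1,0,-0.086,-0.45,0])

```text
time: 3.1
tool_pos: [0.7774, 0.3014, 0.4277]
tool_rot: [0.711, 0.108, -0.687, 0.101]
wrist_force: [0.2, 0.3, 0.1]
finger_gap: 0.009
```

```bash
python3 -c "
from h import *
rep()"
```

```text
t 3.1 pos [0.7774 0.3014 0.4277] vise [341.  231.  427.7] tipv [341.6 231.1 410.7]
axes in vise (cols x,y,z)
 [[ 0.035  0.029 -0.999]
 [ 0.006 -1.    -0.029]
 [-0.999 -0.005 -0.035]]
j [0.264 0.832 0.225 0.007 2.05  1.541] F(vise) [0.28 0.19 0.05] gap 0.009
```

```bash
python3 -c "
from h import *
s=status.state();print(s['joints'],s['joint_velocities'])"
```

```text
[0.26386297 0.83236741 0.22519494 0.00702562 2.04954125 1.54062582] [-0.01297692  0.12425384 -0.00063886 -0.00067742 -0.1263013  -0.01365158]
```

Emit:
send_rows(series=[1,-0.6,0,-1.2,0,1,-0.6,0,-1.2,0,1,-0.6,0,-1.2,0,1,-0.6,0,-1.2,0,1,-0.6,0,-1.2,0,1,-0.6,0,-1.2,0])

```text
time: 3.6
tool_pos: [0.7927, 0.293, 0.4283]
tool_rot: [0.723, 0.111, -0.675, 0.099]
wrist_force: [-0.6, -0.6, 1.0]
finger_gap: 0.006
```

```bash
python3 -c "
from h import *
rep()"
```

```text
t 3.6 pos [0.7927 0.293  0.4283] vise [353.5 218.8 428.3] tipv [354.7 219.  411.4]
axes in vise (cols x,y,z)
 [[ 0.07   0.029 -0.997]
 [ 0.009 -1.    -0.028]
 [-0.998 -0.007 -0.07 ]]
j [0.248 0.832 0.225 0.011 2.015 1.527] F(vise) [-0.72 -0.45  1.05] gap 0.006
```

Emit:
send_rows(series=[1,-0.6,0,-1.2,0,1,-0.6,0,-1.2,0])

```text
time: 3.77
tool_pos: [0.8024, 0.2924, 0.4341]
tool_rot: [0.735, 0.113, -0.662, 0.096]
wrist_force: [-1.6, 0.0, -0.3]
finger_gap: 0.005
```

```bash
python3 -c "
from h import *
rep()"
```

```text
t 3.77 pos [0.8024 0.2924 0.4341] vise [362.7 215.7 434.1] tipv [364.5 215.8 417.2]
axes in vise (cols x,y,z)
 [[ 0.105  0.029 -0.994]
 [ 0.012 -1.    -0.028]
 [-0.994 -0.009 -0.106]]
j [0.243 0.826 0.225 0.016 1.985 1.523] F(vise) [-1.53  0.42 -0.29] gap 0.005
```

Emit:
send_rows(series=[1,-0.6,-0.2,-1.2,0])

```text
time: 3.85
tool_pos: [0.8078, 0.2973, 0.4386]
tool_rot: [0.744, 0.114, -0.652, 0.093]
wrist_force: [0.7, 0.2, -1.1]
finger_gap: 0.007
```

```bash
python3 -c "
from h import *
rep()"
```

```text
t 3.85 pos [0.8078 0.2973 0.4386] vise [369.2 219.  438.6] tipv [371.5 219.2 421.8]
axes in vise (cols x,y,z)
 [[ 0.133  0.027 -0.991]
 [ 0.013 -1.    -0.026]
 [-0.991 -0.01  -0.133]]
j [0.246 0.822 0.226 0.018 1.961 1.529] F(vise) [ 0.77  0.04 -1.07] gap 0.007
```

Emit:
send_rows(series=[1,-0.6,-0.2,-1.2,0,1,-0.6,-0.2,-1.2,0])

```text
time: 4.02
tool_pos: [0.8106, 0.3084, 0.45]
tool_rot: [0.756, 0.117, -0.638, 0.091]
wrist_force: [-0.1, -0.9, 0.2]
finger_gap: 0.006
```

Emit:
send_rows(series=[1,-0.6,-0.2,-1.2,0,1,-0.6,-0.2,-1.2,0])

```text
time: 4.18
tool_pos: [0.8138, 0.3172, 0.4616]
tool_rot: [0.767, 0.12, -0.624, 0.088]
wrist_force: [-0.5, 0.3, 0.8]
finger_gap: 0.004
```

Emit:
send_rows(series=[1,-0.6,-0.2,-1.2,0,1,-0.6,-0.2,-1.2,0])

```text
time: 4.35
tool_pos: [0.8163, 0.3248, 0.4751]
tool_rot: [0.778, 0.123, -0.61, 0.085]
wrist_force: [-0.7, 0.4, 0.4]
finger_gap: 0.005
```

Emit:
send_rows(series=[1,-0.6,-0.2,-1.2,0,1,-0.6,-0.2,-1.2,0])

```text
time: 4.52
tool_pos: [0.8177, 0.3315, 0.4901]
tool_rot: [0.789, 0.126, -0.595, 0.082]
wrist_force: [-0.9, 0.1, 0.1]
finger_gap: 0.005
```

```bash
python3 -c "
from h import *
rep()"
```

```text
t 4.52 pos [0.8177 0.3315 0.4901] vise [387.8 249.2 490.1] tipv [392.5 249.7 473.8]
axes in vise (cols x,y,z)
 [[ 0.277  0.031 -0.96 ]
 [ 0.029 -0.999 -0.024]
 [-0.96  -0.021 -0.278]]
j [0.278 0.77  0.226 0.027 1.865 1.563] F(vise) [-0.85  0.29  0.13] gap 0.005
```

Emit:
send_rows(series=[1,-0.4,0,-1.2,0,1,-0.4,0,-1.2,0])

```text
time: 4.68
tool_pos: [0.828, 0.3289, 0.4987]
tool_rot: [0.8, 0.129, -0.58, 0.079]
wrist_force: [0.4, 0.5, 0.7]
finger_gap: 0.005
```

Emit:
send_rows(series=[1,-0.4,0,-1.2,0,1,-0.4,0,-1.2,0])

```text
time: 4.85
tool_pos: [0.8375, 0.3254, 0.5074]
tool_rot: [0.81, 0.131, -0.566, 0.076]
wrist_force: [0.6, -0.0, -0.9]
finger_gap: 0.004
```

Emit:
send_rows(series=[1,-0.4,0,-1.2,0,1,-0.4,0,-1.2,0])

```text
time: 5.02
tool_pos: [0.845, 0.3223, 0.5191]
tool_rot: [0.82, 0.133, -0.552, 0.072]
wrist_force: [-0.5, -0.3, 0.1]
finger_gap: 0.003
```

Emit:
send_rows(series=[1,-0.4,0,-1.2,0,1,-0.4,0,-1.2,0])

```text
time: 5.18
tool_pos: [0.8512, 0.3194, 0.5332]
tool_rot: [0.83, 0.135, -0.536, 0.069]
wrist_force: [0.1, 0.1, 0.7]
finger_gap: 0.008
```

Emit:
send_rows(series=[1,-0.4,0,-1.2,0,1,-0.4,0,-1.2,0])

```text
time: 5.35
tool_pos: [0.8561, 0.3163, 0.549]
tool_rot: [0.84, 0.137, -0.521, 0.066]
wrist_force: [0.7, 0.1, -0.1]
finger_gap: 0.005
```

```bash
python3 -c "
from h import *
rep()"
```

```text
t 5.35 pos [0.8561 0.3163 0.549 ] vise [420.8 224.5 549. ] tipv [428.4 225.2 533.8]
axes in vise (cols x,y,z)
 [[ 0.448  0.036 -0.893]
 [ 0.044 -0.999 -0.017]
 [-0.893 -0.032 -0.449]]
j [0.239 0.722 0.226 0.059 1.729 1.536] F(vise) [ 0.69 -0.1  -0.05] gap 0.005
```

Emit:
send_rows(series=[1,-0.1,0,-1.2,0,1,-0.1,0,-1.2,0])

```text
time: 5.52
tool_pos: [0.8699, 0.3168, 0.5523]
tool_rot: [0.85, 0.139, -0.504, 0.063]
wrist_force: [-0.2, -0.5, 0.6]
finger_gap: 0.007
```

Emit:
send_rows(series=[1,-0.1,0,-1.2,0,1,-0.1,0,-1.2,0])

```text
time: 5.68
tool_pos: [0.8827, 0.317, 0.5551]
tool_rot: [0.859, 0.141, -0.489, 0.06]
wrist_force: [-0.1, -1.0, 0.2]
finger_gap: 0.006
```

Emit:
send_rows(series=[1,-0.1,0,-1.2,0,1,-0.1,0,-1.2,0])

```text
time: 5.85
tool_pos: [0.8927, 0.3165, 0.5619]
tool_rot: [0.867, 0.143, -0.474, 0.057]
wrist_force: [-0.8, 0.1, -0.5]
finger_gap: 0.001
```

Emit:
send_rows(series=[1,-0.1,0,-1.2,0,1,-0.1,0,-1.2,0])

```text
time: 6.02
tool_pos: [0.901, 0.3157, 0.5711]
tool_rot: [0.875, 0.144, -0.458, 0.054]
wrist_force: [-0.7, -0.3, 0.8]
finger_gap: 0.007
```

Emit:
send_rows(series=[1,-0.1,0,-1.2,0,1,-0.1,0,-1.2,0])

```text
time: 6.18
tool_pos: [0.9077, 0.3146, 0.5824]
tool_rot: [0.883, 0.146, -0.443, 0.051]
wrist_force: [0.2, 0.1, 0.5]
finger_gap: 0.005
```

```bash
python3 -c "
from h import *
rep()"
```

```text
t 6.18 pos [0.9077 0.3146 0.5824] vise [470.1 209.1 582.4] tipv [480.3 210.  568.9]
axes in vise (cols x,y,z)
 [[ 0.601  0.04  -0.798]
 [ 0.055 -0.998 -0.009]
 [-0.797 -0.039 -0.603]]
j [0.214 0.719 0.226 0.088 1.553 1.517] F(vise) [0.19 0.01 0.49] gap 0.005
```

Emit:
send_rows(series=[1,-0.1,0,-1.2,0,1,-0.1,0,-1.2,0])

```text
time: 6.35
tool_pos: [0.9133, 0.3132, 0.596]
tool_rot: [0.891, 0.147, -0.427, 0.048]
wrist_force: [-0.1, -0.2, 0.5]
finger_gap: 0.005
```

```bash
python3 -c "
from h import *
rep();gov([-60,0,400])"
```

```text
t 6.35 pos [0.9133 0.3132 0.596 ] vise [475.1 206.3 596. ] tipv [485.8 207.2 582.8]
axes in vise (cols x,y,z)
 [[ 0.63   0.041 -0.775]
 [ 0.056 -0.998 -0.007]
 [-0.774 -0.039 -0.631]]
j [0.209 0.711 0.226 0.094 1.525 1.514] F(vise) [-0.19 -0.15  0.47] gap 0.005
shift [-0.214  0.192  0.54 ]
```

Emit:
send_rows(series=[1,-0.214,0.192,0.54,0,1,-0.214,0.192,0.54,0,1,-0.214,0.192,0.54,0,1,-0.214,0.192,0.54,0,1,-0.214,0.192,0.54,0,1,-0.214,0.192,0.54,0,1,-0.214,0.192,0.54,0,1,-0.214,0.192,0.54,0,1,-0.214,0.192,0.54,0,1,-0.214,0.192,0.54,0,1,-0.214,0.192,0.54,0,1,-0.214,0.192,0.54,0])

```text
time: 7.35
tool_pos: [0.5463, 0.0457, 0.4545]
tool_rot: [0.891, 0.148, -0.426, 0.049]
wrist_force: [-0.7, -0.4, 1.3]
finger_gap: 0.006
```

```bash
python3 -c "
from h import *
rep();gov([-60,0,300]);gov([-40,0,130])"
```

```text
t 7.35 pos [0.5463 0.0457 0.4545] vise [ 50.3  45.8 454.5] tipv [ 61.   46.8 441.4]
axes in vise (cols x,y,z)
 [[ 0.631  0.042 -0.775]
 [ 0.056 -0.998 -0.008]
 [-0.774 -0.038 -0.632]]
j [-0.32  -0.37   1.757  0.436  1.22   0.916] F(vise) [-0.82 -0.2   1.32] gap 0.006
shift [0.0304 0.047  0.1835]
shift [0.1746 0.0544 0.2755]
```

Emit:
send_rows(series=[1,0.03,0.047,0.184,0,1,0.03,0.047,0.184,0,1,0.03,0.047,0.184,0,1,0.03,0.047,0.184,0,1,0.03,0.047,0.184,0,1,0.17,0.054,0.28,0,1,0.17,0.054,0.28,0,1,0.17,0.054,0.28,0,1,0.17,0.054,0.28,0,1,0.17,0.054,0.28,0])

```text
time: 8.18
tool_pos: [0.4501, -0.0241, 0.1357]
tool_rot: [0.888, 0.15, -0.431, 0.044]
wrist_force: [-1.0, 2.5, -0.8]
finger_gap: 0.001
```

Run:
```python
from h import *
rep()
for n,o in(("top",(200,120)),("scene",(200,115))):
    a=cams.snapshot(n)["img"][:,:,::-1]; cv2.imwrite(f"pics/{n}1.png",a)
    cv2.imwrite(f"pics/{n}1c.png",cv2.resize(a[o[1]:o[1]+130,o[0]:o[0]+130],(598,598),interpolation=cv2.INTER_CUBIC))
    s,p,M=st(); print(n,proj(n,p+.017*M[:,0]))
```

```text
t 8.18 pos [ 0.4501 -0.0241  0.1357] vise [-61.1   4.1 135.7] tipv [-50.5   5.2 122.4]
axes in vise (cols x,y,z)
 [[ 0.622  0.042 -0.782]
 [ 0.066 -0.998 -0.001]
 [-0.78  -0.051 -0.624]]
j [-0.675 -0.265  2.363  0.81   0.848  0.109] F(vise) [-0.3   2.72 -0.82] gap 0.001
top [[257.67013571 215.08028525]]
scene [[286.09520738 156.90612947]]
```

View pics/scene1c.png

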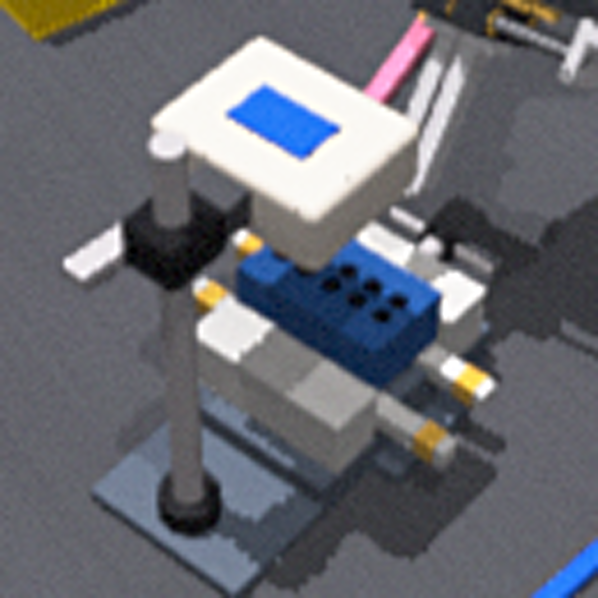

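View pics/top1c.png

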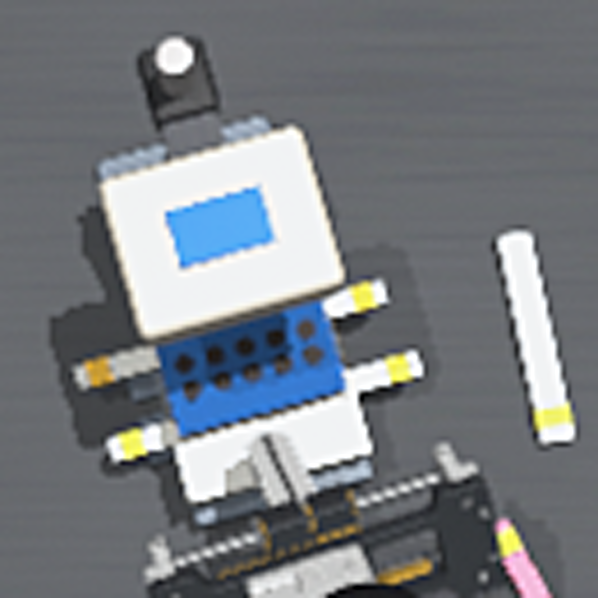

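```bash
python3 -c "
from h import *
rep();gov([-15,0,114]);gov([-15,0,104]);gov([-15,0,94])"
```

```text
t 8.28 pos [ 0.4544 -0.0269  0.1429] vise [-57.6   0.3 142.9] tipv [-47.    1.3 129.7]
axes in vise (cols x,y,z)
 [[ 0.629  0.042 -0.776]
 [ 0.059 -0.998 -0.005]
 [-0.775 -0.043 -0.631]]
j [-0.675 -0.273  2.355  0.809  0.852  0.113] F(vise) [ 1.18 -0.58  0.61] gap 0.007
shift [ 0.0322  0.0033 -0.0149]
shift [ 0.04    0.0037 -0.0086]
shift [ 0.0477  0.0041 -0.0023]
```

Emit:
send_rows(series=[1,0.032,0.003,-0.015,0,1,0.032,0.003,-0.015,0,1,0.034,0.0035,-0.0134,0,1,0.0355,0.0035,-0.0122,0,1,0.037,0.0035,-0.011,0,1,0.0385,0.0036,-0.0098,0,1,0.0385,0.0036,-0.0098,0])

```text
time: 8.87
tool_pos: [0.4856, -0.02, 0.1202]
tool_rot: [0.891, 0.148, -0.426, 0.048]
wrist_force: [-0.8, -0.3, -0.7]
finger_gap: 0.004
```

```bash
python3 -c "
from h import *
rep();gov([-15,0,102]);gov([-15,0,98]);gov([-15,0,94])"
```

```text
t 8.87 pos [ 0.4856 -0.02    0.1202] vise [-25.7  -1.5 120.2] tipv [-15.   -0.5 107. ]
axes in vise (cols x,y,z)
 [[ 0.631  0.041 -0.775]
 [ 0.058 -0.998 -0.006]
 [-0.774 -0.041 -0.632]]
j [-0.59  -0.137  2.314  0.879  0.732  0.079] F(vise) [-0.85 -0.06 -0.69] gap 0.004
shift [ 0.0039 -0.0003  0.0032]
shift [ 0.007  -0.0001  0.0057]
shift [0.0101 0.     0.0082]
```

Emit:
send_rows(series=[1,0.0008,0,0.0006,0,1,0.0016,0,0.0013,0,1,0.0023,0,0.0019,0,1,0.0031,0,0.0025,0,1,0.0031,0,0.0025,0])

```text
time: 9.28
tool_pos: [0.4856, -0.02, 0.1161]
tool_rot: [0.891, 0.148, -0.426, 0.048]
wrist_force: [0.2, 0.4, 2.1]
finger_gap: 0.007
```

Emit:
send_rows(series=[1,0.0008,0,0.0006,0,1,0.0016,0,0.0013,0,1,0.0023,0,0.0019,0,1,0.0023,0,0.0019,0])

```text
time: 9.62
tool_pos: [0.4857, -0.02, 0.1132]
tool_rot: [0.891, 0.148, -0.426, 0.048]
wrist_force: [-1.1, 0.2, 1.6]
finger_gap: 0.004
```

```bash
python3 -c "
from h import *
rep()"
```

```text
t 9.62 pos [ 0.4857 -0.02    0.1132] vise [-25.6  -1.5 113.2] tipv [-14.8  -0.5 100. ]
axes in vise (cols x,y,z)
 [[ 0.631  0.041 -0.775]
 [ 0.057 -0.998 -0.006]
 [-0.774 -0.041 -0.632]]
j [-0.59  -0.118  2.318  0.9    0.717  0.052] F(vise) [-0.99  0.49  1.64] gap 0.004
```

Emit:
send_rows(series=[1,0.0008,0,0.0006,0,1,0.0016,0,0.0013,0,1,0.0016,0,0.0013,0])

```text
time: 9.87
tool_pos: [0.4858, -0.02, 0.111]
tool_rot: [0.891, 0.148, -0.426, 0.048]
wrist_force: [-0.2, -0.3, 3.5]
finger_gap: 0.001
```

Emit:
send_rows(series=[1,0.0008,0,0.0006,0,1,0.0012,0,0.001,0,1,0.0012,0,0.001,0])

```text
time: 10.12
tool_pos: [0.4858, -0.02, 0.1094]
tool_rot: [0.891, 0.148, -0.426, 0.048]
wrist_force: [-1.7, -0.0, 3.5]
finger_gap: 0.003
```

```bash
python3 -c "
from h import *
rep()"
```

```text
t 10.12 pos [ 0.4858 -0.02    0.1094] vise [-25.5  -1.5 109.4] tipv [-14.8  -0.5  96.3]
axes in vise (cols x,y,z)
 [[ 0.631  0.04  -0.775]
 [ 0.057 -0.998 -0.005]
 [-0.774 -0.041 -0.632]]
j [-0.589 -0.108  2.32   0.911  0.709  0.038] F(vise) [-1.6   0.43  3.46] gap 0.003
```

Emit:
send_rows(series=[1,0.0004,0,0.0003,0,1,0.0008,0,0.0006,0,1,0.0008,0,0.0006,0])

```text
time: 10.37
tool_pos: [0.4859, -0.02, 0.1085]
tool_rot: [0.891, 0.148, -0.426, 0.048]
wrist_force: [-2.8, -0.3, 4.7]
finger_gap: 0.006
```

Emit:
send_rows(series=[1,0.0004,0,0.0003,0,1,0.0004,0,0.0003,0])

```text
time: 10.53
tool_pos: [0.486, -0.02, 0.1082]
tool_rot: [0.891, 0.148, -0.426, 0.048]
wrist_force: [-5.7, -0.2, 5.9]
finger_gap: 0.002
```

Emit:
send_rows(series=[1,0.0004,0,0.0003,0,1,0.0004,0,0.0003,0])

```text
time: 10.7
tool_pos: [0.486, -0.02, 0.108]
tool_rot: [0.891, 0.148, -0.426, 0.048]
wrist_force: [-6.0, -0.8, 9.2]
finger_gap: 0.006
```

Emit:
send_rows(series=[1,0.0002,0,0.0005,0,1,0.0004,0,0.001,0,1,0.0004,0,0.001,0])

```text
time: 10.95
tool_pos: [0.4859, -0.02, 0.1078]
tool_rot: [0.892, 0.148, -0.425, 0.048]
wrist_force: [-6.6, -0.5, 8.7]
finger_gap: 0.002
```

Emit:
send_rows(series=[1,0.0004,0,0.0006,0,1,0.0008,0,0.001,0,1,0.0008,0,0.001,0])

```text
time: 11.2
tool_pos: [0.486, -0.02, 0.1074]
tool_rot: [0.892, 0.148, -0.425, 0.048]
wrist_force: [-9.4, -1.0, 14.0]
finger_gap: 0.006
```

```bash
python3 -c "
from h import *
rep()"
```

```text
t 11.2 pos [ 0.486  -0.02    0.1074] vise [-25.3  -1.5 107.4] tipv [-14.5  -0.6  94.3]
axes in vise (cols x,y,z)
 [[ 0.634  0.042 -0.773]
 [ 0.058 -0.998 -0.007]
 [-0.772 -0.04  -0.635]]
j [-0.592 -0.102  2.322  0.925  0.706  0.019] F(vise) [-9.36  1.58 13.98] gap 0.006
```

Emit:
send_rows(series=[1,0.0004,0,0.001,0,1,0.0005,0,0.0018,0,1,0.0007,0,0.0019,0,1,0.0007,0,0.0019,0])

```text
time: 11.53
tool_pos: [0.486, -0.02, 0.1072]
tool_rot: [0.892, 0.149, -0.423, 0.048]
wrist_force: [-9.0, -0.1, 14.7]
finger_gap: 0.005
```

```bash
python3 -c "
from h import *
rep()"
```

```text
t 11.53 pos [ 0.486  -0.02    0.1072] vise [-25.4  -1.6 107.2] tipv [-14.6  -0.6  94.1]
axes in vise (cols x,y,z)
 [[ 0.636  0.043 -0.771]
 [ 0.059 -0.998 -0.008]
 [-0.77  -0.04  -0.637]]
j [-0.594 -0.101  2.324  0.931  0.707  0.01 ] F(vise) [-8.72  2.28 14.67] gap 0.005
```

Emit:
send_rows(series=[1,0.0006,0,0.0012,0,1,0.0008,0,0.002,0,1,0.001,0,0.0024,0,1,0.0012,0,0.0028,0,1,0.0012,0,0.0028,0])

```text
time: 11.95
tool_pos: [0.4859, -0.0201, 0.1067]
tool_rot: [0.893, 0.15, -0.421, 0.048]
wrist_force: [-10.9, -0.4, 19.4]
finger_gap: 0.004
```

```bash
python3 -c "
from h import *
rep()"
```

```text
t 11.95 pos [ 0.4859 -0.0201  0.1067] vise [-25.4  -1.6 106.7] tipv [-14.6  -0.6  93.7]
axes in vise (cols x,y,z)
 [[ 0.639  0.045 -0.768]
 [ 0.06  -0.998 -0.008]
 [-0.767 -0.04  -0.64 ]]
j [-0.598 -0.099  2.326  0.941  0.708 -0.003] F(vise) [-10.61   2.53  19.35] gap 0.004
```

```bash
python3 -c "
from h import *
gov([-15,0,118]);gov([27,0,118]);gov([27,0,108])"
```

```text
shift [-0.0189 -0.0016 -0.0152]
shift [ 0.0079  0.0003 -0.0475]
shift [ 0.0156  0.0007 -0.0411]
```

Emit:
send_rows(series=[1,-0.0189,-0.0016,-0.0152,0,1,-0.0189,-0.0016,-0.0152,0,1,0.008,0,-0.0475,0,1,0.008,0,-0.0475,0,1,0.0118,0,-0.0443,0,1,0.0156,0,-0.0411,0,1,0.0156,0,-0.0411,0])

```text
time: 12.53
tool_pos: [0.5236, -0.0071, 0.1187]
tool_rot: [0.892, 0.15, -0.423, 0.047]
wrist_force: [0.3, 0.8, 0.7]
finger_gap: 0.007
```

```bash
python3 -c "
from h import *
rep();gov([27,0,104])"
```

```text
t 12.53 pos [ 0.5236 -0.0071  0.1187] vise [ 14.3   0.9 118.7] tipv [ 25.2   2.  105.6]
axes in vise (cols x,y,z)
 [[ 0.636  0.045 -0.77 ]
 [ 0.062 -0.998 -0.007]
 [-0.769 -0.043 -0.638]]
j [-0.498 -0.047  2.243  0.906  0.665  0.118] F(vise) [0.52 0.7  0.65] gap 0.007
shift [ 0.0023  0.0021 -0.0004]
```

Emit:
send_rows(series=[1,0.0018,0.001,0,0,1,0.0026,0.002,0.0007,0,1,0.0034,0.002,0.0013,0,1,0.0034,0.002,0.0013,0])

```text
time: 12.87
tool_pos: [0.5251, -0.0088, 0.115]
tool_rot: [0.892, 0.15, -0.423, 0.047]
wrist_force: [-0.1, 0.4, 0.4]
finger_gap: 0.004
```

Emit:
send_rows(series=[1,0.0008,0,0.0006,0,1,0.0015,0,0.0013,0,1,0.0015,0,0.0013,0])

```text
time: 13.12
tool_pos: [0.5249, -0.0088, 0.113]
tool_rot: [0.892, 0.15, -0.423, 0.047]
wrist_force: [0.7, 0.2, 0.9]
finger_gap: 0.005
```

Emit:
send_rows(series=[1,0.0008,0,0.0006,0,1,0.0015,0,0.0013,0,1,0.0015,0,0.0013,0])

```text
time: 13.37
tool_pos: [0.5247, -0.0086, 0.1108]
tool_rot: [0.892, 0.15, -0.423, 0.047]
wrist_force: [0.4, 0.2, -0.1]
finger_gap: 0.009
```

```bash
python3 -c "
from h import *
rep()"
```

```text
t 13.37 pos [ 0.5247 -0.0086  0.1108] vise [ 15.   -0.9 110.8] tipv [25.8  0.2 97.7]
axes in vise (cols x,y,z)
 [[ 0.636  0.044 -0.771]
 [ 0.061 -0.998 -0.006]
 [-0.769 -0.043 -0.637]]
j [-0.501 -0.025  2.244  0.93   0.652  0.087] F(vise) [ 0.41  0.07 -0.08] gap 0.009
```

Emit:
send_rows(series=[1,0.0008,0,0.0006,0,1,0.0015,0,0.0013,0,1,0.0015,0,0.0013,0])

```text
time: 13.62
tool_pos: [0.5252, -0.0086, 0.1096]
tool_rot: [0.893, 0.15, -0.423, 0.047]
wrist_force: [-6.1, 0.3, 8.1]
finger_gap: 0.003
```

Emit:
send_rows(series=[1,0.0004,0,0.0003,0,1,0.0008,0,0.0006,0,1,0.0008,0,0.0006,0])

```text
time: 13.87
tool_pos: [0.5256, -0.0086, 0.1095]
tool_rot: [0.893, 0.15, -0.422, 0.047]
wrist_force: [-8.3, -0.7, 10.6]
finger_gap: 0.007
```

Emit:
send_rows(series=[1,0.0004,0,0.0004,0,1,0.0008,0,0.0008,0,1,0.0008,0,0.0008,0])

```text
time: 14.12
tool_pos: [0.5259, -0.0085, 0.1094]
tool_rot: [0.893, 0.151, -0.421, 0.047]
wrist_force: [-7.1, -0.9, 9.9]
finger_gap: 0.005
```

```bash
python3 -c "
from h import *
rep()"
```

```text
t 14.12 pos [ 0.5259 -0.0085  0.1094] vise [ 16.2  -1.1 109.4] tipv [27.1 -0.  96.4]
axes in vise (cols x,y,z)
 [[ 0.639  0.046 -0.768]
 [ 0.062 -0.998 -0.008]
 [-0.767 -0.043 -0.641]]
j [-0.501 -0.018  2.245  0.944  0.648  0.07 ] F(vise) [-7.1  1.   9.9] gap 0.005
```

Emit:
send_rows(series=[1,0.0004,0,0.0014,0,1,0.0006,0,0.002,0,1,0.0008,0,0.0024,0,1,0.001,0,0.0026,0,1,0.001,0,0.0026,0])

```text
time: 14.53
tool_pos: [0.5258, -0.0087, 0.1087]
tool_rot: [0.894, 0.151, -0.42, 0.047]
wrist_force: [-5.6, 0.4, 9.4]
finger_gap: 0.003
```

```bash
python3 -c "
from h import *
rep()"
```

```text
t 14.53 pos [ 0.5258 -0.0087  0.1087] vise [ 16.   -1.2 108.7] tipv [26.9 -0.1 95.7]
axes in vise (cols x,y,z)
 [[ 0.642  0.046 -0.766]
 [ 0.062 -0.998 -0.008]
 [-0.765 -0.042 -0.643]]
j [-0.504 -0.017  2.247  0.954  0.648  0.057] F(vise) [-5.34  1.87  9.43] gap 0.003
```

Emit:
send_rows(series=[1,0.0008,0,0.0014,0,1,0.001,0,0.002,0,1,0.0012,0,0.0024,0,1,0.0014,0,0.0026,0,1,0.0014,0,0.0026,0])

```text
time: 14.95
tool_pos: [0.5258, -0.0087, 0.1078]
tool_rot: [0.894, 0.152, -0.418, 0.047]
wrist_force: [-6.6, 0.9, 11.4]
finger_gap: 0.003
```

```bash
python3 -c "
from h import *
rep()"
```

```text
t 14.95 pos [ 0.5258 -0.0087  0.1078] vise [ 16.1  -1.2 107.8] tipv [27.  -0.1 94.8]
axes in vise (cols x,y,z)
 [[ 0.644  0.047 -0.764]
 [ 0.063 -0.998 -0.009]
 [-0.762 -0.042 -0.646]]
j [-0.506 -0.014  2.249  0.964  0.647  0.044] F(vise) [-6.09  2.57 11.39] gap 0.003
```

Emit:
send_rows(series=[1,0.0008,0,0.0014,0,1,0.0012,0,0.0022,0,1,0.0016,0,0.0026,0,1,0.0018,0,0.003,0,1,0.0018,0,0.003,0])

```text
time: 15.37
tool_pos: [0.5259, -0.0086, 0.1071]
tool_rot: [0.895, 0.152, -0.416, 0.047]
wrist_force: [-14.2, -0.5, 20.2]
finger_gap: 0.007
```

```bash
python3 -c "
from h import *
rep()"
```

```text
t 15.37 pos [ 0.5259 -0.0086  0.1071] vise [ 16.2  -1.2 107.1] tipv [27.2 -0.1 94.1]
axes in vise (cols x,y,z)
 [[ 0.647  0.049 -0.761]
 [ 0.064 -0.998 -0.01 ]
 [-0.76  -0.042 -0.649]]
j [-0.508 -0.011  2.251  0.977  0.647  0.029] F(vise) [-13.77   3.31  20.17] gap 0.007
```

```bash
python3 -c "
from h import *
gov([27,0,112]);gov([-15,0,112]);gov([-15,0,97])"
```

```text
shift [-0.0137 -0.0008 -0.0114]
shift [-0.0409 -0.0029  0.0205]
shift [-0.0295 -0.0023  0.0303]
```

Emit:
send_rows(series=[1,-0.0137,-0.0008,-0.0114,0,1,-0.0137,-0.0008,-0.0114,0,1,-0.041,-0.003,0.0205,0,1,-0.041,-0.003,0.0205,0,1,-0.036,-0.0025,0.025,0,1,-0.031,-0.0023,0.029,0,1,-0.031,-0.0023,0.029,0])

```text
time: 15.95
tool_pos: [0.4843, -0.0195, 0.1104]
tool_rot: [0.895, 0.152, -0.417, 0.046]
wrist_force: [0.0, 0.7, 0.1]
finger_gap: 0.005
```

```bash
python3 -c "
from h import *
rep(); gov([-15,0,94])"
```

```text
t 15.95 pos [ 0.4843 -0.0195  0.1104] vise [-26.8  -0.6 110.4] tipv [-15.9   0.5  97.4]
axes in vise (cols x,y,z)
 [[ 0.646  0.048 -0.762]
 [ 0.065 -0.998 -0.008]
 [-0.761 -0.044 -0.647]]
j [-0.609 -0.11   2.332  0.949  0.723 -0.015] F(vise) [0.22 0.7  0.06] gap 0.005
shift [0.0031 0.0007 0.0016]
```

Emit:
send_rows(series=[1,0.001,0,0.0006,0,1,0.002,0,0.0012,0,1,0.0026,0,0.0018,0,1,0.0028,0,0.002,0])

```text
time: 16.28
tool_pos: [0.4849, -0.0193, 0.1073]
tool_rot: [0.895, 0.153, -0.417, 0.047]
wrist_force: [-5.0, -0.9, 6.1]
finger_gap: 0.003
```

Emit:
send_rows(series=[1,0.0005,0,0.0012,0,1,0.0007,0,0.0018,0,1,0.0009,0,0.0022,0,1,0.0009,0,0.0022,0])

```text
time: 16.62
tool_pos: [0.4849, -0.0194, 0.1069]
tool_rot: [0.895, 0.153, -0.416, 0.047]
wrist_force: [-8.7, 0.2, 11.9]
finger_gap: 0.004
```

```bash
python3 -c "
from h import *
rep()"
```

```text
t 16.62 pos [ 0.4849 -0.0194  0.1069] vise [-26.2  -0.6 106.9] tipv [-15.2   0.5  94. ]
axes in vise (cols x,y,z)
 [[ 0.648  0.05  -0.76 ]
 [ 0.066 -0.998 -0.01 ]
 [-0.759 -0.043 -0.65 ]]
j [-0.61  -0.098  2.334  0.967  0.717 -0.039] F(vise) [-8.34  2.54 11.91] gap 0.004
```

Emit:
send_rows(series=[1,0.0008,0,0.0016,0,1,0.0012,0,0.0026,0,1,0.0016,0,0.0032,0,1,0.0018,0,0.0034,0,1,0.0018,0,0.0034,0])

```text
time: 17.03
tool_pos: [0.485, -0.0194, 0.1062]
tool_rot: [0.896, 0.154, -0.413, 0.047]
wrist_force: [-17.9, -0.7, 26.2]
finger_gap: 0.003
```

```bash
python3 -c "
from h import *
rep()"
```

```text
t 17.03 pos [ 0.485  -0.0194  0.1062] vise [-26.1  -0.7 106.2] tipv [-15.    0.5  93.4]
axes in vise (cols x,y,z)
 [[ 0.652  0.053 -0.757]
 [ 0.067 -0.998 -0.012]
 [-0.755 -0.043 -0.654]]
j [-0.614 -0.095  2.336  0.979  0.718 -0.056] F(vise) [-17.4    4.05  26.19] gap 0.003
```

```bash
python3 -c "
from h import *
gov([-15,0,112]);gov([26.5,0,112]);gov([26.5,0,97])"
```

```text
shift [-0.0141 -0.0003 -0.0122]
shift [ 0.013   0.0019 -0.0436]
shift [ 0.0243  0.0025 -0.0338]
```

Emit:
send_rows(series=[1,-0.0141,-0.0003,-0.0122,0,1,-0.0141,-0.0003,-0.0122,0,1,0.013,0.002,-0.0436,0,1,0.013,0.002,-0.0436,0,1,0.019,0.002,-0.038,0,1,0.0235,0.0023,-0.0345,0,1,0.0235,0.0023,-0.0345,0])

```text
time: 17.62
tool_pos: [0.5239, -0.0078, 0.109]
tool_rot: [0.895, 0.155, -0.415, 0.047]
wrist_force: [-0.1, -0.6, -0.3]
finger_gap: 0.005
```

```bash
python3 -c "
from h import *
rep(); gov([26.5,0,94.5])"
```

```text
t 17.62 pos [ 0.5239 -0.0078  0.109 ] vise [ 14.5   0.2 109. ] tipv [25.5  1.4 96.2]
axes in vise (cols x,y,z)
 [[ 0.65   0.053 -0.758]
 [ 0.069 -0.998 -0.011]
 [-0.757 -0.045 -0.652]]
j [-0.514 -0.019  2.256  0.979  0.658  0.022] F(vise) [-0.21 -0.56 -0.3 ] gap 0.005
shift [0.0018 0.0015 0.0004]
```

Emit:
send_rows(series=[1,0.001,0,0.0004,0,1,0.0018,0,0.001,0,1,0.0024,0,0.0016,0,1,0.0024,0,0.0016,0])

```text
time: 17.95
tool_pos: [0.5246, -0.0078, 0.1073]
tool_rot: [0.896, 0.155, -0.414, 0.047]
wrist_force: [-7.1, -1.0, 10.0]
finger_gap: 0.004
```

Emit:
send_rows(series=[1,0.0006,0,0.0014,0,1,0.0009,0,0.002,0,1,0.0012,0,0.0026,0,1,0.0012,0,0.0026,0])

```text
time: 18.28
tool_pos: [0.5245, -0.0079, 0.1071]
tool_rot: [0.897, 0.156, -0.412, 0.046]
wrist_force: [-8.2, 0.4, 13.9]
finger_gap: 0.004
```

```bash
python3 -c "
from h import *
rep()"
```

```text
t 18.28 pos [ 0.5245 -0.0079  0.1071] vise [ 1.500e+01 -1.000e-01  1.071e+02] tipv [26.1  1.1 94.3]
axes in vise (cols x,y,z)
 [[ 0.654  0.054 -0.754]
 [ 0.07  -0.998 -0.012]
 [-0.753 -0.045 -0.656]]
j [-5.170e-01 -1.200e-02  2.258e+00  1.000e+00  6.550e-01 -2.000e-03] F(vise) [-7.8   2.59 13.91] gap 0.004
```

Emit:
send_rows(series=[1,0.0008,0,0.0014,0,1,0.0012,0,0.0022,0,1,0.0016,0,0.0028,0,1,0.0016,0,0.0028,0])

```text
time: 18.62
tool_pos: [0.5248, -0.008, 0.1069]
tool_rot: [0.898, 0.156, -0.41, 0.046]
wrist_force: [-11.0, -0.5, 17.4]
finger_gap: 0.005
```

```bash
python3 -c "
from h import *
rep()"
```

```text
t 18.62 pos [ 0.5248 -0.008   0.1069] vise [ 15.3  -0.2 106.9] tipv [26.5  1.  94.1]
axes in vise (cols x,y,z)
 [[ 0.658  0.056 -0.751]
 [ 0.07  -0.997 -0.012]
 [-0.75  -0.045 -0.66 ]]
j [-0.52  -0.01   2.26   1.012  0.655 -0.017] F(vise) [-10.76   2.47  17.44] gap 0.005
```

Emit:
send_rows(series=[1,0.001,0,0.0016,0,1,0.0016,0,0.0026,0,1,0.002,0,0.0032,0,1,0.002,0,0.0032,0])

```text
time: 18.95
tool_pos: [0.5253, -0.008, 0.1067]
tool_rot: [0.899, 0.157, -0.407, 0.046]
wrist_force: [-14.1, 0.0, 22.1]
finger_gap: 0.002
```

```bash
python3 -c "
from h import *
rep()"
```

```text
t 18.95 pos [ 0.5253 -0.008   0.1067] vise [ 15.8  -0.4 106.7] tipv [27.   0.8 94.1]
axes in vise (cols x,y,z)
 [[ 0.662  0.057 -0.747]
 [ 0.071 -0.997 -0.013]
 [-0.746 -0.045 -0.665]]
j [-0.523 -0.007  2.262  1.026  0.656 -0.034] F(vise) [-13.55   3.78  22.06] gap 0.002
```

```bash
python3 -c "
from h import *
gov([27,0,112]);gov([-30,0,125]);gov([-20,-125,110]);gov([-20,-125,39])"
```

```text
shift [-0.0135 -0.     -0.0119]
shift [-0.0609 -0.0039  0.0221]
shift [-0.052   0.1221  0.0262]
shift [0.0009 0.1252 0.0734]
```

Emit:
send_rows(series=[1,-0.0135,0,-0.0119,0,1,-0.0135,0,-0.0119,0,1,-0.061,-0.004,0.022,0,1,-0.061,-0.004,0.022,0,1,-0.052,0.122,0.026,0,1,-0.052,0.122,0.026,0,1,-0.052,0.122,0.026,0,1,-0.052,0.122,0.026,0,1,-0.052,0.122,0.026,0])

```text
time: 19.7
tool_pos: [0.5138, -0.1441, 0.1221]
tool_rot: [0.899, 0.156, -0.407, 0.045]
wrist_force: [-0.4, -0.2, -0.2]
finger_gap: 0.01
```

Run:
```python
from h import *
rep(); gov([-20,-125,39])
for n,o in(("top",(200,120)),("scene",(200,115))):
    a=cams.snapshot(n)["img"][:,:,::-1]
    cv2.imwrite(f"pics/{n}2c.png",cv2.resize(a[o[1]:o[1]+130,o[0]:o[0]+130],(598,598),interpolation=cv2.INTER_CUBIC))
```

```text
t 19.7 pos [ 0.5138 -0.1441  0.1221] vise [ -31.5 -128.6  122.1] tipv [ -20.2 -127.4  109.4]
axes in vise (cols x,y,z)
 [[ 0.662  0.054 -0.747]
 [ 0.07  -0.998 -0.01 ]
 [-0.746 -0.045 -0.664]]
j [-0.847  0.062  2.145  0.932  0.893 -0.177] F(vise) [-0.41 -0.12 -0.19] gap 0.01
shift [0.0528 0.0008 0.0466]
```

View pics/scene2c.png

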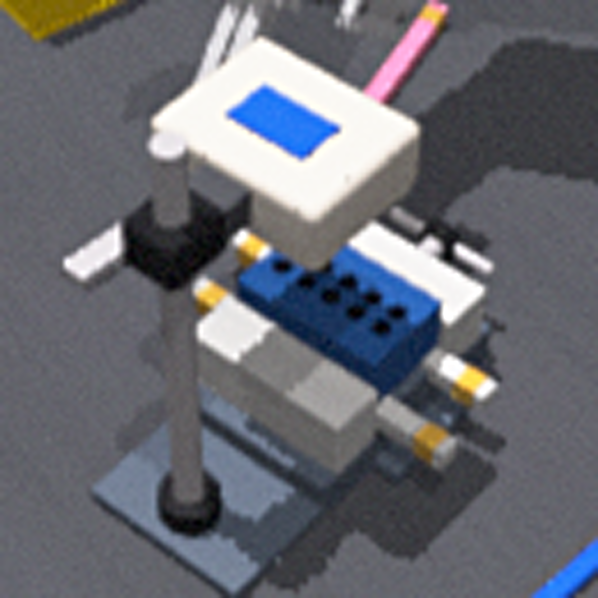

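View pics/top2c.png

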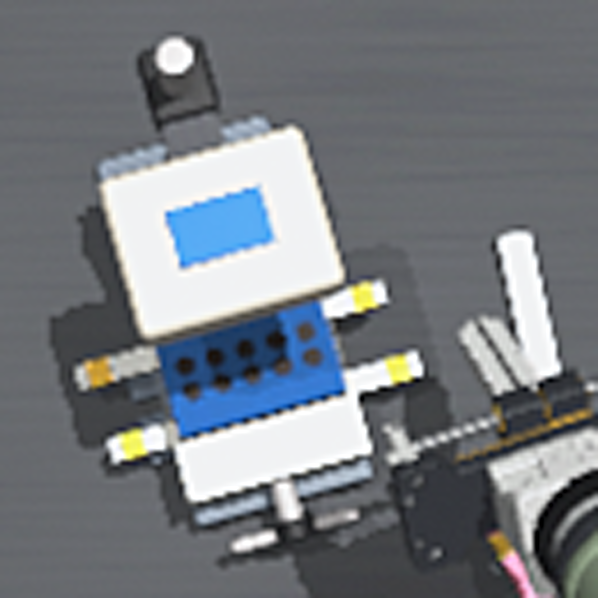

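Emit:
send_rows(series=[1,0.028,0,0.025,0,1,0.0528,0.0008,0.0466,0,1,0.0528,0.0008,0.0466,0,1,0.0528,0.0008,0.0466,0])

```text
time: 20.13
tool_pos: [0.5103, -0.1348, 0.0499]
tool_rot: [0.898, 0.159, -0.409, 0.043]
wrist_force: [2.0, -0.2, -0.6]
finger_gap: 0.002
```

```bash
python3 -c "
from h import *
rep();gov([-20,-112,39])"
```

```text
t 20.13 pos [ 0.5103 -0.1348  0.0499] vise [ -32.4 -118.7   49.9] tipv [ -21.2 -117.3   37.2]
axes in vise (cols x,y,z)
 [[ 0.66   0.059 -0.749]
 [ 0.079 -0.997 -0.009]
 [-0.747 -0.053 -0.662]]
j [-0.839  0.228  2.178  1.078  0.789 -0.392] F(vise) [ 1.84 -0.74 -0.6 ] gap 0.002
shift [-0.0001 -0.0053 -0.0022]
```

Emit:
send_rows(series=[1,-0.001,-0.002,-0.001,0,1,-0.001,-0.004,-0.001,0,1,-0.001,-0.006,-0.001,0,1,-0.001,-0.006,-0.001,0])

```text
time: 20.47
tool_pos: [0.5092, -0.1294, 0.0536]
tool_rot: [0.898, 0.159, -0.408, 0.045]
wrist_force: [0.6, 1.0, -1.5]
finger_gap: 0.007
```

```bash
python3 -c "
from h import *
rep()"
```

```text
t 20.47 pos [ 0.5092 -0.1294  0.0536] vise [ -32.  -113.2   53.6] tipv [ -20.8 -111.9   40.9]
axes in vise (cols x,y,z)
 [[ 0.661  0.06  -0.748]
 [ 0.077 -0.997 -0.012]
 [-0.746 -0.05  -0.664]]
j [-0.831  0.21   2.189  1.079  0.787 -0.386] F(vise) [ 0.85  0.82 -1.47] gap 0.007
```

Continue toward the end, 1 mm at a time.

Emit:
send_rows(series=[1,0,-0.001,0,0,1,0,-0.002,0,0,1,0,-0.002,0,0])

```text
time: 20.72
tool_pos: [0.5087, -0.1276, 0.0544]
tool_rot: [0.898, 0.159, -0.407, 0.045]
wrist_force: [0.1, 1.0, 0.4]
finger_gap: 0.005
```

Emit:
send_rows(series=[1,0,-0.001,0,0,1,0,-0.0015,0,0,1,0,-0.0015,0,0])

```text
time: 20.97
tool_pos: [0.5083, -0.1264, 0.0545]
tool_rot: [0.898, 0.159, -0.407, 0.045]
wrist_force: [-0.3, -0.3, 1.2]
finger_gap: 0.003
```

```bash
python3 -c "
from h import *
rep()"
```

```text
t 20.97 pos [ 0.5083 -0.1264  0.0545] vise [ -32.  -110.1   54.5] tipv [ -20.8 -108.8   41.8]
axes in vise (cols x,y,z)
 [[ 0.662  0.059 -0.747]
 [ 0.076 -0.997 -0.012]
 [-0.746 -0.048 -0.664]]
j [-0.827  0.203  2.195  1.082  0.784 -0.385] F(vise) [-0.4  -0.22  1.17] gap 0.003
```

Emit:
send_rows(series=[1,0.0008,-0.0008,0.0006,0,1,0.0015,-0.0015,0.0013,0,1,0.0015,-0.0015,0.0013,0])

```text
time: 21.22
tool_pos: [0.5086, -0.1263, 0.053]
tool_rot: [0.899, 0.158, -0.407, 0.046]
wrist_force: [0.3, -3.3, 1.1]
finger_gap: 0.005
```

Emit:
send_rows(series=[1,0,-0.0005,0,0,1,0,-0.001,0,0,1,0,-0.001,0,0])

```text
time: 21.47
tool_pos: [0.5086, -0.1262, 0.0532]
tool_rot: [0.899, 0.157, -0.407, 0.046]
wrist_force: [-0.0, -4.0, -0.0]
finger_gap: 0.002
```

```bash
python3 -c "
from h import *
rep()"
```

```text
t 21.47 pos [ 0.5086 -0.1262  0.0532] vise [ -31.7 -109.9   53.2] tipv [ -20.5 -108.7   40.6]
axes in vise (cols x,y,z)
 [[ 0.662  0.056 -0.747]
 [ 0.071 -0.997 -0.012]
 [-0.746 -0.045 -0.665]]
j [-0.825  0.205  2.198  1.09   0.776 -0.392] F(vise) [-1.12 -3.89 -0.  ] gap 0.002
```

Emit:
send_rows(series=[1,0,-0.0011,0,0,1,0,-0.0013,0,0,1,0,-0.0013,0,0,1,0,-0.0013,0,0])

```text
time: 21.8
tool_pos: [0.5085, -0.126, 0.0534]
tool_rot: [0.899, 0.156, -0.407, 0.046]
wrist_force: [1.7, -5.0, -0.5]
finger_gap: 0.004
```

Emit:
send_rows(series=[1,0,-0.0014,0,0,1,0,-0.0014,0,0,1,0,-0.0014,0,0,1,0,-0.0014,0,0])

```text
time: 22.13
tool_pos: [0.5084, -0.1259, 0.0535]
tool_rot: [0.899, 0.155, -0.407, 0.047]
wrist_force: [2.1, -5.2, -1.4]
finger_gap: 0.006
```

Emit:
send_rows(series=[1,0,-0.0014,0,0,1,0,-0.0014,0,0,1,0,-0.0014,0,0,1,0,-0.0014,0,0])

```text
time: 22.47
tool_pos: [0.5083, -0.1258, 0.0536]
tool_rot: [0.899, 0.153, -0.407, 0.048]
wrist_force: [1.7, -6.4, -1.7]
finger_gap: 0.005
```

```bash
python3 -c "
from h import *
rep()"
```

```text
t 22.47 pos [ 0.5083 -0.1258  0.0536] vise [ -32.  -109.5   53.6] tipv [ -20.7 -108.4   40.9]
axes in vise (cols x,y,z)
 [[ 0.662  0.052 -0.748]
 [ 0.063 -0.998 -0.013]
 [-0.747 -0.039 -0.664]]
j [-0.821  0.199  2.203  1.094  0.767 -0.392] F(vise) [-0.03 -6.65 -1.7 ] gap 0.005
```

```bash
python3 -c "
from h import *
gov([-20,-124,45]);gov([27,-122,41]);gov([27,-112,40])"
```

```text
shift [-0.0036  0.0155 -0.003 ]
shift [ 0.0307  0.016  -0.0355]
shift [ 0.032   0.0061 -0.035 ]
```

Emit:
send_rows(series=[1,-0.0036,0.0155,-0.003,0,1,-0.0036,0.0155,-0.003,0,1,0.03,0.016,-0.0355,0,1,0.03,0.016,-0.0355,0,1,0.0305,0.016,-0.0355,0,1,0.0315,0.009,-0.035,0,1,0.0315,0.009,-0.035,0])

```text
time: 23.05
tool_pos: [0.5536, -0.1167, 0.0517]
tool_rot: [0.898, 0.155, -0.408, 0.047]
wrist_force: [-1.0, 0.1, -0.2]
finger_gap: 0.002
```

```bash
python3 -c "
from h import *
rep(); gov([27,-108,40])"
```

```text
t 23.05 pos [ 0.5536 -0.1167  0.0517] vise [  14.2 -112.7   51.7] tipv [  25.4 -111.6   38.9]
axes in vise (cols x,y,z)
 [[ 0.66   0.054 -0.749]
 [ 0.068 -0.998 -0.012]
 [-0.748 -0.043 -0.663]]
j [-0.72   0.263  2.12   1.111  0.717 -0.318] F(vise) [-0.91  0.31 -0.21] gap 0.002
shift [ 0.0005 -0.0036 -0.0019]
```

Emit:
send_rows(series=[1,0,-0.001,-0.0005,0,1,0,-0.002,-0.001,0,1,0,-0.002,-0.001,0])

```text
time: 23.3
tool_pos: [0.5529, -0.1143, 0.0523]
tool_rot: [0.898, 0.155, -0.408, 0.046]
wrist_force: [-0.3, 0.5, 0.9]
finger_gap: 0.006
```

Emit:
send_rows(series=[1,0,-0.001,0,0,1,0,-0.0015,0,0,1,0,-0.0015,0,0])

```text
time: 23.55
tool_pos: [0.5523, -0.1129, 0.0524]
tool_rot: [0.898, 0.155, -0.408, 0.046]
wrist_force: [-0.4, 0.3, -0.2]
finger_gap: 0.006
```

Emit:
send_rows(series=[1,0.0005,-0.001,0.0004,0,1,0.0005,-0.0015,0.0004,0,1,0.0005,-0.0015,0.0004,0])

```text
time: 23.8
tool_pos: [0.5518, -0.1113, 0.0517]
tool_rot: [0.898, 0.155, -0.408, 0.046]
wrist_force: [-0.9, 0.4, 1.0]
finger_gap: 0.004
```

```bash
python3 -c "
from h import *
rep()"
```

```text
t 23.8 pos [ 0.5518 -0.1113  0.0517] vise [  13.9 -107.1   51.7] tipv [  25.1 -105.9   39. ]
axes in vise (cols x,y,z)
 [[ 0.66   0.053 -0.749]
 [ 0.068 -0.998 -0.011]
 [-0.748 -0.043 -0.662]]
j [-0.713  0.256  2.13   1.115  0.712 -0.316] F(vise) [-0.8   0.66  1.03] gap 0.004
```

Emit:
send_rows(series=[1,0,-0.0008,0,0,1,0,-0.0012,0,0,1,0,-0.0012,0,0])

```text
time: 24.05
tool_pos: [0.5514, -0.1101, 0.0518]
tool_rot: [0.898, 0.155, -0.408, 0.046]
wrist_force: [0.1, -0.2, 0.7]
finger_gap: 0.009
```

Emit:
send_rows(series=[1,0,-0.0006,0,0,1,0,-0.001,0,0,1,0,-0.001,0,0])

```text
time: 24.3
tool_pos: [0.551, -0.109, 0.0518]
tool_rot: [0.898, 0.155, -0.408, 0.046]
wrist_force: [-0.2, -0.4, -0.5]
finger_gap: 0.008
```

```bash
python3 -c "
from h import *
rep()"
```

```text
t 24.3 pos [ 0.551  -0.109   0.0518] vise [  13.7 -104.6   51.8] tipv [  24.9 -103.4   39. ]
axes in vise (cols x,y,z)
 [[ 0.66   0.054 -0.749]
 [ 0.068 -0.998 -0.011]
 [-0.748 -0.044 -0.662]]
j [-0.71   0.253  2.134  1.118  0.71  -0.316] F(vise) [-0.29 -0.35 -0.51] gap 0.008
```

Run:
```python
from h import *
a=cams.snapshot("top")["img"][:,:,::-1]
b=cv2.imread("pics/top0.png")
f=lambda a:cv2.resize(a[165:235,205:300],(760,560),interpolation=cv2.INTER_CUBIC)[:290*2]
cv2.imwrite("pics/top3.png",np.vstack([f(a)[:300],f(b)[:300]]))
```

```text
(no output)
```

View pics/top3.png

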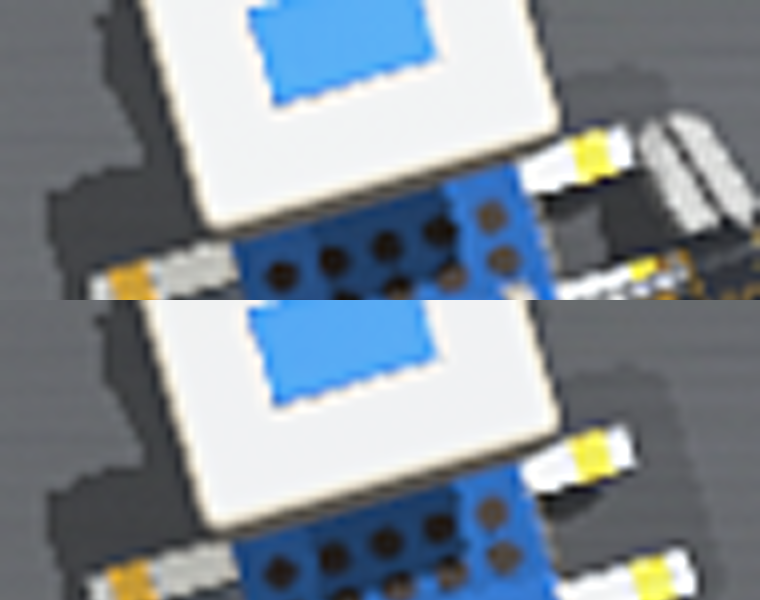

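Emit:
send_rows(series=[1,0,-0.0008,0,0,1,0,-0.0014,0,0,1,0,-0.0014,0,0])

```text
time: 24.6
tool_pos: [0.5505, -0.1076, 0.0518]
tool_rot: [0.898, 0.155, -0.408, 0.046]
wrist_force: [-0.3, -0.9, 0.4]
finger_gap: 0.005
```

Emit:
send_rows(series=[1,0,-0.0006,0,0,1,0,-0.001,0,0,1,0,-0.001,0,0])

```text
time: 24.85
tool_pos: [0.5504, -0.107, 0.052]
tool_rot: [0.898, 0.155, -0.408, 0.047]
wrist_force: [-0.7, -0.9, 0.3]
finger_gap: 0.004
```

```bash
python3 -c "
from h import *
rep()"
```

```text
t 24.85 pos [ 0.5504 -0.107   0.052 ] vise [  13.6 -102.5   52. ] tipv [  24.9 -101.4   39.2]
axes in vise (cols x,y,z)
 [[ 0.66   0.053 -0.749]
 [ 0.067 -0.998 -0.012]
 [-0.748 -0.043 -0.662]]
j [-0.707  0.25   2.138  1.12   0.707 -0.316] F(vise) [-0.89 -0.7   0.27] gap 0.004
```

Emit:
send_rows(series=[1,0,-0.0006,0,0,1,0,-0.001,0,0,1,0,-0.001,0,0])

```text
time: 25.1
tool_pos: [0.5503, -0.1068, 0.0521]
tool_rot: [0.899, 0.154, -0.408, 0.047]
wrist_force: [0.7, -2.0, -1.3]
finger_gap: 0.006
```

```bash
python3 -c "
from h import *
rep()"
```

```text
t 25.1 pos [ 0.5503 -0.1068  0.0521] vise [  13.6 -102.3   52.1] tipv [  24.9 -101.2   39.4]
axes in vise (cols x,y,z)
 [[ 0.66   0.052 -0.749]
 [ 0.066 -0.998 -0.012]
 [-0.748 -0.042 -0.662]]
j [-0.706  0.248  2.139  1.121  0.704 -0.316] F(vise) [ 0.16 -2.09 -1.27] gap 0.006
```

Contact, resisting. Hold firmer, as on the near strip.

Emit:
send_rows(series=[1,0,-0.0008,0,0,1,0,-0.0013,0,0,1,0,-0.0013,0,0,1,0,-0.0013,0,0])

```text
time: 25.43
tool_pos: [0.5502, -0.1065, 0.0523]
tool_rot: [0.899, 0.153, -0.408, 0.047]
wrist_force: [1.3, -3.9, -1.3]
finger_gap: 0.006
```

Emit:
send_rows(series=[1,0,-0.0014,0,0,1,0,-0.0014,0,0,1,0,-0.0014,0,0,1,0,-0.0014,0,0])

```text
time: 25.77
tool_pos: [0.5501, -0.1064, 0.0524]
tool_rot: [0.899, 0.152, -0.408, 0.048]
wrist_force: [1.9, -5.5, -2.9]
finger_gap: 0.006
```

```bash
python3 -c "
from h import *
rep()"
```

```text
t 25.77 pos [ 0.5501 -0.1064  0.0524] vise [  13.5 -101.8   52.4] tipv [  24.8 -100.8   39.7]
axes in vise (cols x,y,z)
 [[ 0.66   0.049 -0.75 ]
 [ 0.061 -0.998 -0.012]
 [-0.749 -0.038 -0.662]]
j [-0.703  0.245  2.142  1.123  0.698 -0.315] F(vise) [ 0.41 -5.82 -2.89] gap 0.006
```

Emit:
send_rows(series=[1,0,-0.0013,0,0,1,0,-0.0013,0,0,1,0,-0.0013,0,0,1,0,-0.0013,0,0,1,0,-0.0013,0,0,1,0,-0.0013,0,0,1,0,-0.0013,0,0])

```text
time: 26.35
tool_pos: [0.55, -0.1063, 0.0525]
tool_rot: [0.899, 0.151, -0.408, 0.048]
wrist_force: [2.3, -4.5, -3.3]
finger_gap: 0.003
```

```bash
python3 -c "
from h import *
rep(); gov([25,-124,42]);gov([-20,-130,60]);gov([-60,-160,200])"
```

```text
t 26.35 pos [ 0.55   -0.1063  0.0525] vise [  13.5 -101.8   52.5] tipv [  24.7 -100.8   39.8]
axes in vise (cols x,y,z)
 [[ 0.66   0.047 -0.75 ]
 [ 0.058 -0.998 -0.012]
 [-0.749 -0.036 -0.662]]
j [-0.702  0.243  2.144  1.124  0.695 -0.315] F(vise) [ 0.98 -4.95 -3.28] gap 0.003
shift [-0.0028  0.0231 -0.0014]
shift [-0.0464  0.0263  0.0205]
shift [-0.1794  0.0493 -0.0418]
```

Emit:
send_rows(series=[1,-0.003,0.023,-0.0014,0,1,-0.003,0.023,-0.0014,0,1,-0.046,0.0263,0.0205,0,1,-0.046,0.0263,0.0205,0,1,-0.18,0.049,-0.042,0,1,-0.18,0.049,-0.042,0,1,-0.18,0.049,-0.042,0,1,-0.18,0.049,-0.042,0,1,-0.18,0.049,-0.042,0,1,-0.18,0.049,-0.042,0])

```text
time: 27.18
tool_pos: [0.4839, -0.1855, 0.2146]
tool_rot: [0.899, 0.151, -0.408, 0.05]
wrist_force: [0.2, 0.7, -0.7]
finger_gap: 0.006
```

Run:
```python
from h import *
rep()
for n,o in(("top",(200,120)),("scene",(200,115))):
    a=cams.snapshot(n)["img"][:,:,::-1]; cv2.imwrite(f"pics/{n}4.png",a)
    cv2.imwrite(f"pics/{n}4c.png",cv2.resize(a[o[1]:o[1]+130,o[0]:o[0]+130],(598,598),interpolation=cv2.INTER_CUBIC))
```

```text
t 27.18 pos [ 0.4839 -0.1855  0.2146] vise [ -71.3 -160.5  214.6] tipv [ -60.  -159.5  201.9]
axes in vise (cols x,y,z)
 [[ 0.661  0.048 -0.749]
 [ 0.057 -0.998 -0.014]
 [-0.748 -0.034 -0.663]]
j [-0.972 -0.115  2.076  0.795  1.124 -0.044] F(vise) [ 0.38  0.65 -0.71] gap 0.006
```

View pics/scene4c.png

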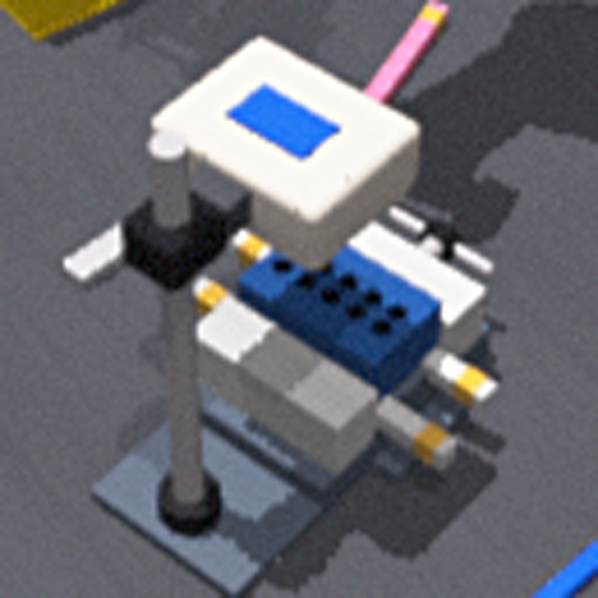

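View pics/top4c.png

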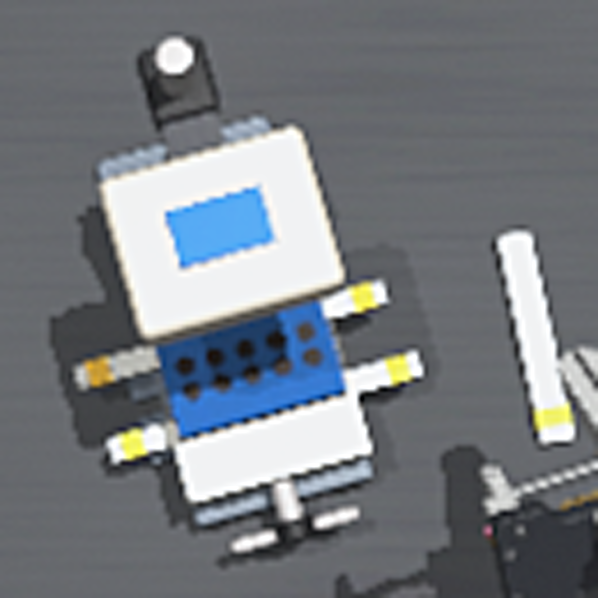

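```bash
python3 -c "
from bench import job
print(job.close_job())"
```

```text
the job is handed in; nothing more can be done
None
```

The block is pressed home on both strips, both strips held when I pushed on them, and I handed the job in at about 27 s.

- **Leaning the tool:** the move rows cannot tilt the tool. I repeatedly asked for poses beyond the arm's reach, high and clear of everything, until the tool had leaned back about 39°. That held joint 3 at about 0.225 rad, against a listed limit of 0.23. I took that as rounding, since it stayed steady there.
- **Pressing:** I pressed near, far, near, far, with end-of-press forces of about 19, 20, 26 and 22 N. The third, on the near land, went past the suggested 18 to 23 N. Each press also dragged the tool sideways with about 10 to 18 N. In the last pressing round the lands were about 88.1 mm (near) and 88.8 mm (far) above the vise origin. Those are heights under load, about 1 mm or less below the given 89 to 90 mm. The two lands are within 1 mm of level.
- **Testing the strips:** with the hand off the block, I pushed on the end nearer the robot's right of each strip, near strip first.
  - Near strip: 4 to 6.6 N for about 1 s; the fingertip moved about 0.3 mm.
  - Far strip: 4 to 5.8 N for about 0.9 s; the fingertip moved about 0.4 mm while the load built up and under 0.1 mm in the last 0.6 s.
- **Final check:** the last pictures show both strips where they were at the start, sticking out on both sides. In those views the block looks seated and level, and the camera, spare strip and pink look-alike strip beside the vise are unmoved. The hand is clear, and I saw no sign of contact with the camera.

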